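# Refill the chocolate jar through the funnel

## Robot

A 6-joint arm with a two-finger parallel gripper is mounted at the origin on the work surface. World frame = base frame: x ahead of the robot, y to its left, z up, the work surface at z = 0. Lengths are in mm, angles in rad, forces in N, time in s.
With the tool pointing down it reaches from about 350 to 975 mm from the base axis. Payload 7.1 kg.
Tool frame: the origin (TCP) lies on the mounting face of the last link; the fingertips stand 182 mm ahead of it and the grasp point (between the pads) lies 163 mm ahead of it; z points along the fingers, y is the direction in which the jaws open and shut (so a half turn about z gives the same grasp; the last joint's range is limited). The gripper opens to 88 mm and grips with 3 to 60 N. Pads are 20 mm wide; open, the fingers measure 115 mm over their backs; the gripper's body (75 mm by 178 mm) begins 61 mm behind the grasp point.
Start: joints at [-0.019, 0.423, 1.63, -0, 1.089, -0.019], TCP at [624.985, 0.026, 404.675] pointing down, gripper open.
Joint ranges: [-3, 3], [-0.9, 2.11], [0.09, 2.58], [-1.31, 4.45], [0.11, 2.69], [-2.54, 2.54]. Speed limits (rad/s): [2.39, 2.39, 3.01, 3.14, 3.14, 3.14].

## Interface

Orientations are given as a rotation vector (axis times angle).
In Python, from workcell import ctrl, optics, nets gives the robot as it stands.
- The arm moves only by the tool send_rows, never from a script. Its argument "rows" is a list of rows, each an object with "offset": the shift along the tool's x, y, z in m, a list of three; "twist": the turn, a rotation vector about the tool's x, y, z in degrees, a list of three. A call has exactly 5 rows; each row shifts and turns the pose as measured when the row begins, along the tool's axes as they then stand; what a row does not reach is not made up. A row lasts 1/12 s, in which the tool goes at most 41.7 mm and 7.16 degrees, less where a joint would pass 70% of its speed; a pose out of reach is approached as far as the arm can. A call is refused whole if a number of a shift passes 0.0417 or a number of a turn 7.16, either way. A call with a gripper value outside its range is refused whole. "gripper" is the finger opening in m, from 0 to 0.0878, set as the call begins (left out, the last holds). The fingers move at their own pace and stop on an object; the grip force is fixed at half the most. Time passes only in rows, so rows that do not move let the fingers close, or fill a call up. It gives the time, the measured TCP pose, the force and the opening at its end, in the units of the state.
- ctrl.get_obs(): the state, without advancing time (a new reading comes with each control period).
- optics.get_image(name): name is "scene" or "side" or "wrist"; returns (picture, depth): 480x640x3 uint8, blue, green, red; 480x640 float32, mm along the optical axis (not along the pixel's ray), 0 where there is no reading.
- optics.camera_info(name): a dict with "K" (3x3 intrinsics, pixels), "pose" (4x4, takes a point from camera to world coordinates). Camera axes: x right, y down, z forward; pixel columns grow to the right and rows downward; lengths in mm; the calibration is good to about 2 mm. The wrist camera is an equidistant fisheye: a pixel r from the principal point sees the ray r / f radians off the axis. A picture is of the moment at which its call begins: read the wrist's pose just before it. camera_info takes no time and is no camera call; for the wrist camera it gives the pose at the moment of the call.
- ctrl.close_job(): hands the job in, once; it reports no verdict.
Trained networks look in the newest picture that a camera, given by its name, has taken for a name from the list of things; names that differ only in an ending like _2 or _b are one class to them, and where a whole thing is asked for, a point or a joint stands for the part that bears it (a point fixed in the world has none). Each returns a list of dicts, best first, with "conf" (0 to 1); they miss things now and then, are a little off and sometimes report something else, mostly with a low value. They report only what shows in the picture. A call takes as long as a camera call. They do not tell look-alikes from the thing itself.
- nets.spot_in(camera, label): "extent" ([left, top, right, bottom] in pixels, round what is visible of it).
- nets.spot_point(camera, label): "position" ([column, row] in pixels: a listed point, or the origin of a listed thing).
The state is a dict: "t": time; "qpos": joint angles; "qvel": joint speeds; "joint_torque": joint torques, N m; "ee_pos": TCP position; "orientation": TCP orientation; "ft_force": force on the tool from outside, world axes, zero at the start; "moment": the same for the moment, N m; "width": finger opening in mm.
Only numpy, scipy, OpenCV 4.12 (cv2) and the standard library are available. Lean on these libraries where they do the work, as an engineer would, in place of code of your own. Each camera call takes 0.05 s, during which the arm holds its last target. There are 200 camera calls.

## Task

Refill the chocolate jar: swing the lid of the hinged wooden box up and over until it stays open by itself, lift out the steel tray with its five chocolate lumps and pour all of them through the funnel into the glass jar. Then put the empty tray back upright on the floor of the box, leaving the lid open and the funnel standing in the jar. Leave the tamper and the portafilter that stand between them where they are.

Things in the scene. Friction and masses are not known exactly. Their poses are not given: they have to be found in the camera images.
- case: Wooden box fixed to the counter, 150 (x) by 200 (y) by 40 mm high without its lid; walls and floor 5 mm, inside 140 by 190 mm. Origin: centre of the underside; x points from the front edge to the hinged edge (the edge away from the robot, yaw up to 0.3 rad), y along the hinge, z up. The tray stands inside near the middle
- lid (a joint): Angle of the box's lid, rad: 0 closed, grows as it opens, stop at 1.9. The lid is a wooden shell, 150 by 200 mm, 30 mm deep, 0.25 kg, on a free-swinging hinge with very little friction. Below about 1.3 rad it falls shut, beyond that it falls open to the stop and stays there, leaning back over the far side, its edge about 180 mm above the counter
- lid_handle (a point): Middle of the lid's round steel bar handle: 11 mm thick, 100 mm long, parallel to the hinge, 35 mm (axis) above the lid's top, 20 mm in from its front edge; 8 mm legs stand 42 mm either side. Lid closed: 130 mm in front of the hinge axis, 65 mm above it, 105 mm above the counter. The smooth bar can turn between the fingers, which fit between bar and lid
- lid_hinge (a point): Point on the hinge axis, middle of the lid's far lower edge, 40 mm above the counter. The axis runs along box y
- tray: Open steel tray 130 (x) by 60 (y) by 45 mm high, 0.16 kg empty, floor 4 mm. Back (-x) closed, front (+x) an open spout: over the last 35 mm the floor rises 26 degrees to a lip. Lumps roll out when the spout tilts down 30 to 45 degrees; 55 empties it. Origin: centre of the underside; z up. Stands with its spout to the box's +y; flat upright long sides for a grasp from above
- tray_spout (a point): Middle of the spout's lip on the tray: 65 mm ahead of the tray's origin along its x and 22 mm above its underside
- jar: Narrow clear glass jar, outer diameter 72 mm, inner 64 mm, 110 mm tall, floor 8 mm thick, 0.45 kg, standing loose on the counter. Origin: centre of the underside, z up
- funnel: Wide aluminium funnel standing loose in the jar's mouth, 0.15 kg. Top 144 mm across, inside 139 mm, its rim 100 mm above the origin and 180 mm above the counter; the upper 20 mm is nearly upright, below it a cone of about 45 degrees; neck 55 mm outside, 50 mm inside, 35 mm long. Origin: centre of the neck's lower end, 80 mm above the counter; z up
- lump1: Chocolate lump 1 of five alike: dark brown rounded nugget, 24 mm thick, 30 mm long (along its x), 12 g, rolls easily. Origin: its centre. Starts in the tray
- lump2: Chocolate lump 2 of five alike: dark brown rounded nugget, 24 mm thick, 30 mm long (along its x), 12 g, rolls easily. Origin: its centre. Starts in the tray
- lump3: Chocolate lump 3 of five alike: dark brown rounded nugget, 24 mm thick, 30 mm long (along its x), 12 g, rolls easily. Origin: its centre. Starts in the tray
- lump4: Chocolate lump 4 of five alike: dark brown rounded nugget, 24 mm thick, 30 mm long (along its x), 12 g, rolls easily. Origin: its centre. Starts in the tray
- lump5: Chocolate lump 5 of five alike: dark brown rounded nugget, 24 mm thick, 30 mm long (along its x), 12 g, rolls easily. Origin: its centre. Starts in the tray
- tamper: Steel coffee tamper standing upright, 58 mm across, 90 mm tall; bystander between box and jar. Origin: centre of the underside
- portafilter: Portafilter, steel cup 68 mm across and 32 mm high with a black handle 28 mm thick along its +x, 215 mm long in all; bystander. Origin: centre of the cup's underside
Mind the look-alikes: they are no part of the job. Leave any blue look-alike of the jar alone.

How it is judged (in metres and radians):
On the way, in this order (a step that is already met when the one before it is completed fails the run):
1. the lid is swung open and stays open (value of joint lid above 1.5 rad), for 0.3 s.
2. the tray is lifted out of the box with all five lumps in it (height (world z) of tray above 0.06 m and distance between tray and lump1 below 0.085 m and distance between tray and lump2 below 0.085 m and distance between tray and lump3 below 0.085 m and distance between tray and lump4 below 0.085 m and distance between tray and lump5 below 0.085 m), for 0.2 s.
3. all five lumps are in the jar, below the funnel's neck, with the funnel still in place (horizontal distance between each of lump1, lump2, lump3, lump4, lump5 and jar below 0.03 m and z of each of lump1, lump2, lump3, lump4, lump5 in the frame of jar below 0.085 m and horizontal distance between funnel and jar below 0.012 m and angle between each of funnel, jar's own z axis and vertical below 0.12 rad), for 0.2 s.
At the end, for the whole second after the job is handed in: Lid open (over 1.5 rad); all five lumps at rest in the jar below the funnel neck; funnel seated (axes within 12 mm) and, like the jar, upright within 0.12 rad; the tray upright within 0.1 rad on the box floor (height under 15 mm, within 50 mm in x and 60 mm in y of its middle), released (all of step 3 and value of joint lid above 1.5 rad and x of tray in the frame of case between -0.05 and 0.05 m and y of tray in the frame of case between -0.06 and 0.06 m and z of tray in the frame of case below 0.015 m and angle between tray's own z axis and vertical below 0.1 rad and linear speed of tray below 0.02 m/s and linear speed of each of lump1, lump2, lump3, lump4, lump5 below 0.05 m/s); the robot touches nothing.
It fails at once if the jar or the funnel is tipped over or the funnel comes out of the jar (angle between any of jar, funnel's own z axis and vertical above 0.4 rad or horizontal distance between funnel and jar above 0.03 m).
It fails at once if the tamper or the portafilter is pushed more than 40 mm or knocked over (distance of any of tamper, portafilter from where it was at the start of the episode above 0.04 m or angle between any of tamper, portafilter's own z axis and vertical above 0.5 rad).
It also fails if it takes over 67 s, if anything falls off the work surface, if the arm or the gripper's body presses on something with over 40 N, if the wrist force passes 120 N, or if a joint passes its speed limit or range.

## Working session

There is one attempt and no reset: what is moved stays moved. The work goes in short steps, Python scripts to look and compute and a tool call to move; the robot and the scene stay as the last step left them, time stands still between calls to the robot, and variables do not carry over. Pictures are saved under pics/ and viewed, about 8 in all and at most 12, crops included, and the job is handed in when it is done.

Besides the shell and the picture viewer there is one more tool, called by a JSON object that holds its "op" and its "data", one argument or row to a line. send_rows: Moves the arm, as the interface text tells. Its arguments: {"type":"object","properties":{"rows":{"type":"array"},"gripper":{"type":"number"}},"required":["rows"]}

```bash
mkdir -p pics; cat > h.py <<'E'
import numpy as np, cv2
from scipy.spatial.transform import Rotation as R
from workcell import ctrl, optics, nets
def px2w(cam,uv,depth=None,z=None,info=None):
    i=info or optics.camera_info(cam);K=np.array(i['K']);T=np.array(i['pose'])
    u,v=uv;a=np.array([(u-K[0,2])/K[0,0],(v-K[1,2])/K[1,1]])
    if cam=='wrist':
        r=np.hypot(*a);d=np.r_[a*(np.sin(r)/r if r>1e-9 else 1),np.cos(r)]
    else: d=np.r_[a,1.]
    if depth is not None: p=d/d[2]*depth; return T[:3,:3]@p+T[:3,3]
    w=T[:3,:3]@d; return T[:3,3]+w*(z-T[2,3])/w[2]
def w2px(cam,p,info=None):
    i=info or optics.camera_info(cam);K=np.array(i['K']);T=np.array(i['pose'])
    c=T[:3,:3].T@(np.array(p)-T[:3,3])
    if cam=='wrist':
        n=np.hypot(c[0],c[1]);th=np.arctan2(n,c[2]);a=c[:2]/n*th
    else:a=c[:2]/c[2]
    return a*[K[0,0],K[1,1]]+K[:2,2]
def st():
    o=ctrl.get_obs();print('t',round(o['t'],2),'p',np.round(o['ee_pos'],1),'rv',np.round(o['orientation'],3),'q',np.round(o['qpos'],2),'F',np.round(o['ft_force'],1),'w',round(o['width'],1));return o
E
cat > a.py <<'E'
from h import *
o=st()
for c in ['scene','side']:
    im,d=optics.get_image(c);cv2.imwrite(f'pics/{c}0.png',im);np.save(f'{c}0.npy',d)
    i=optics.camera_info(c);print(c,np.round(i['K'],1).tolist(),np.round(i['pose'],3).tolist())
    for n in ['case','lid_handle','lid_hinge','tray','jar','funnel','tamper','portafilter']:
        try:
            for r in nets.spot_point(c,n)[:3]:
                u,v=r['position'];dd=d[int(np.clip(v,0,479)),int(np.clip(u,0,639))]
                print(n,round(r['conf'],2),np.round([u,v]),np.round(px2w(c,(u,v),depth=dd,info=i)))
        except Exception as e: print(n,e)
print(R.from_rotvec(o['orientation']).as_matrix().round(2))
E
python3 a.py
```

```text
t 0.0 p [624.7   0.  403.9] rv [-2.221e+00 -2.221e+00  2.000e-03] q [-0.02  0.42  1.63 -0.    1.09 -0.02] F [ 0.2  0.5 -0.1] w 87.7
scene [[586.7, 0.0, 321.1], [0.0, 586.7, 245.5], [0.0, 0.0, 1.0]] [[0.294, 0.652, -0.699, 1125.087], [0.956, -0.201, 0.214, -205.112], [-0.001, -0.731, -0.682, 715.589], [0.0, 0.0, 0.0, 1.0]]
case 0.76 [456. 254.] [545. 197.  70.]
lid_handle 0.91 [443. 186.] [427. 224. 113.]
lid_hinge 0.87 [491. 265.] [552. 263.  32.]
jar 0.6 [187. 305.] [ 500. -227.   40.]
jar 0.57 [194. 391.] [ 667. -238.   58.]
funnel 0.61 [180. 268.] [ 497. -225.  118.]
tamper 0.85 [306. 249.] [418. -16.  26.]
portafilter 0.65 [341. 322.] [592. -11.  31.]
side [[452.1, 0.0, 322.0], [0.0, 452.1, 234.7], [0.0, 0.0, 1.0]] [[0.67, -0.526, 0.524, 131.339], [-0.742, -0.47, 0.477, -341.051], [-0.005, -0.709, -0.705, 564.727], [0.0, 0.0, 0.0, 1.0]]
case 0.81 [220. 203.] [440. 170.  71.]
lid_handle 0.66 [188. 174.] [427. 227. 110.]
lid_hinge 0.74 [239. 165.] [532. 231.  70.]
jar 0.56 [423. 360.] [ 430. -239.   54.]
funnel 0.89 [433. 325.] [ 396. -250.  180.]
funnel 0.57 [222. 206.] [440. 164.  69.]
tamper 0.93 [279. 300.] [387. -21.  27.]
portafilter 0.96 [348. 241.] [547. -22.  29.]
portafilter 0.72 [237. 168.] [524. 226.  70.]
[[-0.  1. -0.]
 [ 1.  0.  0.]
 [ 0. -0. -1.]]
```

View pics/scene0.png

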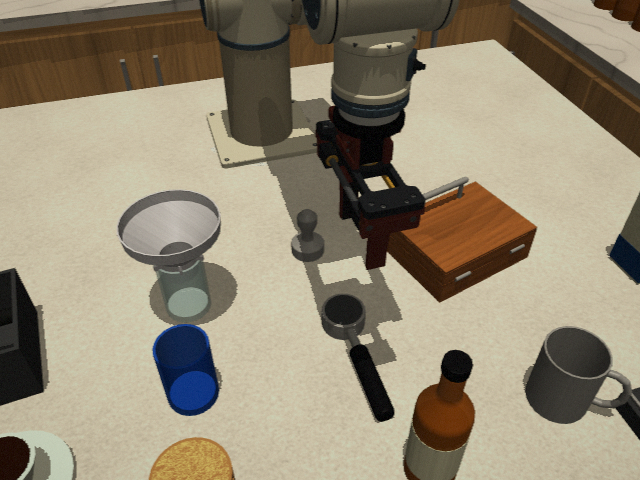

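View pics/side0.png

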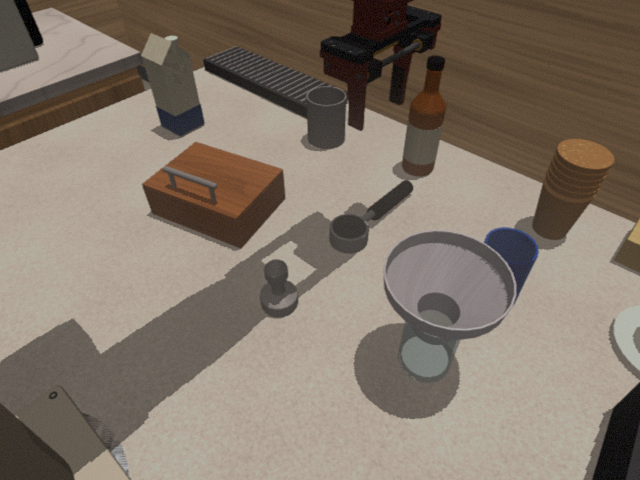

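The clear jar with the funnel is at scene (187,285) / side (430,330). The blue jar at scene (186,370) is a look-alike with no funnel, so I'll leave it alone. The box, lid closed, is at scene (463,240), with the tamper at (307,240) and the portafilter at (345,320). Next I'll fit the geometry from depth.

```bash
cat > b.py <<'E'
from h import *
def cloud(c):
    d=np.load(f'{c}0.npy');i=optics.camera_info(c);K=np.array(i['K']);T=np.array(i['pose'])
    v,u=np.mgrid[:480,:640];P=np.stack([(u-K[0,2])/K[0,0]*d,(v-K[1,2])/K[1,1]*d,d],-1)
    return (P@T[:3,:3].T+T[:3,3])[d>0]
for c in ['scene','side']:
    P=cloud(c);X,Y,Z=P.T
    m=(Z>64)&(Z<76)&(X>330)&(X<620)&(Y>90)&(Y<330)
    if c=='scene': m&=~((np.abs(X-625)<60)&(np.abs(Y)<100))
    r=cv2.minAreaRect(P[m][:,:2].astype(np.float32));print(c,'lid',m.sum(),np.round(Z[m].mean(),1),r,np.round(cv2.boxPoints(r)).tolist())
    m=(Z>95)&(Z<125)&(X>330)&(X<520)&(Y>90)&(Y<330)
    q=P[m];print('handle',m.sum(),q.mean(0).round(1),'zmax',q[:,2].max().round(1));
    if len(q)>5: 
        (cx,cy),wh,a=cv2.minAreaRect(q[q[:,2]>104][:,:2].astype(np.float32));print(cx,cy,wh,a)
    m=(Z>174)&(Z<186)&(X>300)&(X<600)&(Y<-120)&(Y>-350)
    q=P[m];(cx,cy),rad=cv2.minEnclosingCircle(q[:,:2].astype(np.float32));
    A=np.c_[2*q[:,:2],np.ones(len(q))];s=np.linalg.lstsq(A,(q[:,:2]**2).sum(1),rcond=None)[0];print('rim',m.sum(),cx,cy,rad,'ls',s[:2],np.sqrt(s[2]+s[0]**2+s[1]**2))
    for n,b in dict(tamper=(330,470,-80,50),pf=(490,760,-80,60),blue=(580,760,-320,-180)).items():
        m=(X>b[0])&(X<b[1])&(Y>b[2])&(Y<b[3])&(Z>12)&(Z<130);q=P[m]
        if len(q): print(n,m.sum(),'x',q[:,0].min().round(),q[:,0].max().round(),'y',q[:,1].min().round(),q[:,1].max().round(),'z',q[:,2].max().round())
E
python3 b.py
```

```text
scene lid 6435 71.2 ((480.68878173828125, 239.7310791015625), (153.95758056640625, 204.46405029296875), 15.172440528869629) [[380.0, 318.0], [433.0, 121.0], [582.0, 161.0], [528.0, 359.0]]
handle 321 [428.  230.4 109.1] zmax 114.5
425.57757568359375 230.20347595214844 (13.391326904296875, 101.571044921875) 15.24662971496582
rim 1077 463.95452880859375 -224.6586151123047 73.70100402832031 ls [ 464.81997023 -225.73634224] 70.09852614322593
tamper 1086 x 372.0 428.0 y -36.0 21.0 z 93.0
pf 3164 x 538.0 753.0 y -35.0 33.0 z 39.0
blue 4350 x 594.0 669.0 y -277.0 -206.0 z 114.0
side lid 5450 70.3 ((479.4312438964844, 238.8096923828125), (153.37957763671875, 202.509765625), 15.213011741638184) [[379.0, 316.0], [432.0, 121.0], [580.0, 161.0], [527.0, 357.0]]
handle 395 [424.7 220.1 107.9] zmax 112.7
425.4736328125 223.43487548828125 (11.471506118774414, 109.94610595703125) 15.337129592895508
rim 1608 463.6415100097656 -226.4049072265625 72.48494720458984 ls [ 462.53736596 -226.62937155] 70.0927221063699
tamper 1483 x 369.0 426.0 y -38.0 20.0 z 92.0
pf 1935 x 536.0 751.0 y -35.0 33.0 z 36.0
blue 1826 x 596.0 666.0 y -278.0 -206.0 z 112.0
```

{"op": "send_rows", "data": {
  "rows": [
    {"offset": [0.0225,-0.0198,0.007],"twist": [0,0,0]},
    {"offset": [0.0225,-0.0198,0.007],"twist": [0,0,0]},
    {"offset": [0.0225,-0.0198,0.007],"twist": [0,0,0]},
    {"offset": [0.0225,-0.0198,0.007],"twist": [0,0,0]},
    {"offset": [0.0225,-0.0198,0.007],"twist": [0,0,0]}
  ],
  "gripper": 0.0878
}}

```text
t: 1.32
ee_pos: [527.0, 112.2, 370.0]
orientation: [2.225, 2.209, 0.009]
ft_force: [0.1, -0.9, 0.4]
width: 87.5
```

{"op": "send_rows", "data": {
  "rows": [
    {"offset": [0.0225,-0.0198,0.007],"twist": [0,0,0]},
    {"offset": [0.0225,-0.0198,0.007],"twist": [0,0,0]},
    {"offset": [0.0225,-0.0198,0.007],"twist": [0,0,0]},
    {"offset": [0.0225,-0.0198,0.007],"twist": [0,0,0]},
    {"offset": [0.0225,-0.0198,0.007],"twist": [0,0,0]}
  ]
}}

```text
t: 1.73
ee_pos: [424.1, 229.8, 333.5]
orientation: [2.227, 2.206, 0.013]
ft_force: [0.4, 0.8, -0.1]
width: 87.7
```

{"op": "send_rows", "data": {
  "rows": [
    {"offset": [0,0,0],"twist": [0,0,-5.1]},
    {"offset": [0,0,0],"twist": [0,0,-5.1]},
    {"offset": [0,0,0],"twist": [0,0,-5.0]},
    {"offset": [0,0,0],"twist": [0,0,0]},
    {"offset": [0,0,0],"twist": [0,0,0]}
  ]
}}

```text
t: 2.15
ee_pos: [418.9, 234.4, 332.2]
orientation: [1.895, 2.498, 0.007]
ft_force: [1.0, 0.4, 1.1]
width: 88.0
```

```bash
cat >> h.py <<'E'
def delta(target,Rt=None,gp=163):
    """tool-axes shift (mm) to bring the grasp point to target, and twist deg to reach Rt"""
    o=ctrl.get_obs();M=R.from_rotvec(o['orientation']);g=np.array(o['ee_pos'])+M.as_matrix()[:,2]*gp
    tw=(M.inv()*Rt).as_rotvec(degrees=True).round(2) if Rt is not None else None
    print('grasp',g.round(1),'shift',(M.as_matrix().T@(np.array(target)-g)).round(1),'twist',tw)
def down(az):  # tool down, tool x at azimuth az (deg)
    a=np.radians(az);x=np.array([np.cos(a),np.sin(a),0]);z=np.array([0,0,-1.]);return R.from_matrix(np.c_[x,np.cross(z,x),z])
E
python3 - <<'E'
from h import *
o=st();info=optics.camera_info('wrist');im,d=optics.get_image('wrist');cv2.imwrite('pics/w1.png',im)
for r in nets.spot_point('wrist','lid_handle')[:2]: print(r,px2w('wrist',r['position'],z=105,info=info))
print(w2px('wrist',(426.5,224.5,105),info))
delta((426.5,224.5,105),down(105.2))
E
```

```text
t 2.15 p [418.9 234.4 332.2] rv [1.895 2.498 0.007] q [ 0.49  0.32  2.   -0.01  0.81  0.22] F [1.  0.4 1.1] w 88.0
{'position': [327.8, 286.8], 'conf': 0.87} [427.80660304 225.50597078 105.        ]
[325.22758237 287.77560425]
grasp [420.3 234.2 169.3] shift [-10.8   2.9  64.3] twist [0.43 0.12 0.38]
```

View pics/w1.png

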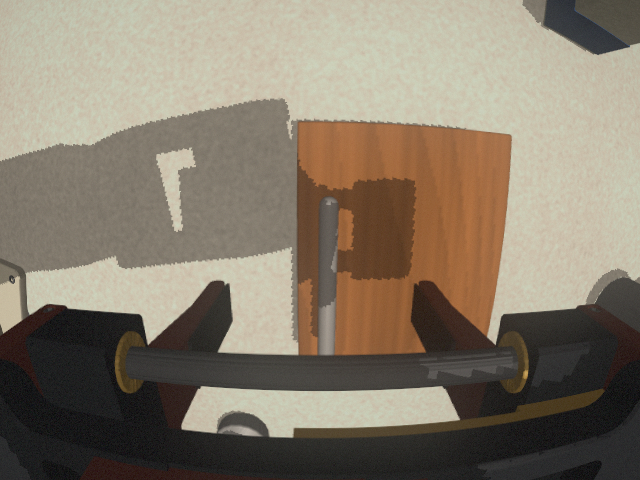

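The wrist view shows the bar vertical at column 328, running between the two fingers. This agrees with the depth estimate, so I'll lower and grip.

{"op": "send_rows", "data": {
  "rows": [
    {"offset": [-0.005,0.002,0.02],"twist": [0.2,0,0.2]},
    {"offset": [-0.005,0.0015,0.02],"twist": [0.2,0,0.2]},
    {"offset": [0,0,0.016],"twist": [0,0,0]},
    {"offset": [0,0,0.005],"twist": [0,0,0]},
    {"offset": [0,0,0],"twist": [0,0,0]}
  ]
}}

```text
t: 2.67
ee_pos: [427.7, 224.8, 271.1]
orientation: [1.92, 2.481, 0.007]
ft_force: [-0.4, 0.5, 0.9]
width: 87.5
```

```bash
python3 - <<'E'
from h import *
st();delta((427,225,105),down(105.2))
E
```

```text
t 2.67 p [427.7 224.8 271.1] rv [1.92  2.481 0.007] q [ 0.46  0.43  2.03 -0.    0.68  0.21] F [-0.4  0.5  0.9] w 87.5
grasp [428.7 224.9 108.1] shift [ 0.5 -1.6  3.1] twist [ 0.35  0.05 -0.68]
```

{"op": "send_rows", "data": {
  "rows": [
    {"offset": [0,-0.001,0.003],"twist": [0,0,0]},
    {"offset": [0,0,0],"twist": [0,0,0]},
    {"offset": [0,0,0],"twist": [0,0,0]},
    {"offset": [0,0,0],"twist": [0,0,0]},
    {"offset": [0,0,0],"twist": [0,0,0]}
  ],
  "gripper": 0.005
}}

```text
t: 3.08
ee_pos: [427.6, 224.8, 270.2]
orientation: [1.923, 2.477, 0.011]
ft_force: [-0.8, 0.3, -0.6]
width: 57.9
```

{"op": "send_rows", "data": {
  "rows": [
    {"offset": [0,0,0],"twist": [0,0,0]},
    {"offset": [0,0,0],"twist": [0,0,0]},
    {"offset": [0,0,0],"twist": [0,0,0]},
    {"offset": [0,0,0],"twist": [0,0,0]},
    {"offset": [0,0,0],"twist": [0,0,0]}
  ]
}}

```text
t: 3.5
ee_pos: [427.9, 225.2, 271.6]
orientation: [1.922, 2.477, 0.015]
ft_force: [-0.3, -0.0, -0.3]
width: 24.9
```

{"op": "send_rows", "data": {
  "rows": [
    {"offset": [0,0,0.003],"twist": [0,0,0]},
    {"offset": [0,0,0],"twist": [0,0,0]},
    {"offset": [0,0,0],"twist": [0,0,0]},
    {"offset": [0,0,0],"twist": [0,0,0]},
    {"offset": [0,0,0],"twist": [0,0,0]}
  ]
}}

```text
t: 3.92
ee_pos: [425.9, 224.6, 268.1]
orientation: [1.924, 2.479, 0.006]
ft_force: [-1.4, -0.3, 3.0]
width: 10.6
```

{"op": "send_rows", "data": {
  "rows": [
    {"offset": [0,0.0097,-0.0165],"twist": [0,0,0]},
    {"offset": [0,0.0116,-0.015],"twist": [0,0,0]},
    {"offset": [0,0.0136,-0.0133],"twist": [0,0,0]},
    {"offset": [0,0.0151,-0.0115],"twist": [0,0,0]},
    {"offset": [0,0.0165,-0.0094],"twist": [0,0,0]}
  ]
}}

```text
t: 4.33
ee_pos: [484.7, 240.2, 330.8]
orientation: [-1.919, -2.473, 0.025]
ft_force: [-7.0, -1.7, 6.9]
width: 10.1
```

```bash
cat >> h.py <<'E'
C=np.array([480.,239.]);yaw=np.radians(15.2);ux=np.array([np.cos(yaw),np.sin(yaw)]);uy=np.array([-ux[1],ux[0]])
def hinge():
    o=ctrl.get_obs();M=R.from_rotvec(o['orientation']).as_matrix();g=np.array(o['ee_pos'])+M[:,2]*163
    r=g[:2]-C;x=r@ux-75;z=g[2]-40;print('rel hinge x,z,y',np.round([x,z,r@uy],1),'rad',np.hypot(x,z).round(1),'lid deg',(153.43-np.degrees(np.arctan2(z,x))).round(1))
E
python3 - <<'E'
from h import *
st();hinge()
E
```

```text
t 4.33 p [484.7 240.2 330.8] rv [-1.919 -2.473  0.025] q [0.44 0.41 1.86 0.   0.89 0.18] F [-7.  -1.7  6.9] w 10.1
rel hinge x,z,y [-73.3 127.8  -0.2] rad 147.3 lid deg 33.6
```

{"op": "send_rows", "data": {
  "rows": [
    {"offset": [0,0.0177,-0.0075],"twist": [0,0,0]},
    {"offset": [0,0.018,-0.006],"twist": [0,0,0]},
    {"offset": [0,0.0186,-0.0036],"twist": [0,0,0]},
    {"offset": [0,0.019,-0.0012],"twist": [0,0,0]},
    {"offset": [0,0.019,0.0013],"twist": [0,0,0]}
  ]
}}

```text
t: 4.75
ee_pos: [574.2, 263.4, 348.6]
orientation: [-1.914, -2.468, 0.04]
ft_force: [-1.9, -0.2, -3.1]
width: 10.3
```

```bash
python3 - <<'E'
from h import *
st();hinge()
E
```

```text
t 4.75 p [574.2 263.4 348.6] rv [-1.914 -2.468  0.04 ] q [0.41 0.5  1.64 0.   1.02 0.16] F [-1.9 -0.2 -3.1] w 10.3
rel hinge x,z,y [ 17.2 145.6  -1.3] rad 146.6 lid deg 70.2
```

{"op": "send_rows", "data": {
  "rows": [
    {"offset": [0,0.0187,0.0045],"twist": [0,0,0]},
    {"offset": [0,0.0181,0.006],"twist": [0,0,0]},
    {"offset": [0,0.0171,0.0082],"twist": [0,0,0]},
    {"offset": [0,0.0159,0.0104],"twist": [0,0,0]},
    {"offset": [0,0,0],"twist": [0,0,0]}
  ]
}}

```text
t: 5.17
ee_pos: [646.4, 281.9, 315.8]
orientation: [-1.914, -2.468, 0.038]
ft_force: [2.8, 0.8, 0.7]
width: 10.0
```

```bash
python3 - <<'E'
from h import *
st();hinge()
E
```

```text
t 5.17 p [646.4 281.9 315.8] rv [-1.914 -2.468  0.038] q [0.39 0.64 1.48 0.   1.05 0.14] F [2.8 0.8 0.7] w 10.0
rel hinge x,z,y [ 91.9 112.8  -2.3] rad 145.5 lid deg 102.6
```

{"op": "send_rows", "data": {
  "rows": [
    {"offset": [0,0.007,0.0065],"twist": [0,0,0]},
    {"offset": [0,0,0],"twist": [0,0,0]},
    {"offset": [0,0,0],"twist": [0,0,0]},
    {"offset": [0,0,0],"twist": [0,0,0]},
    {"offset": [0,0,0],"twist": [0,0,0]}
  ],
  "gripper": 0.025
}}

```text
t: 5.58
ee_pos: [653.5, 283.5, 306.8]
orientation: [-1.914, -2.467, 0.04]
ft_force: [0.7, -0.5, 0.1]
width: 24.7
```

{"op": "send_rows", "data": {
  "rows": [
    {"offset": [0,0,-0.01],"twist": [0,0,0]},
    {"offset": [0,0,-0.015],"twist": [0,0,0]},
    {"offset": [0,0,-0.02],"twist": [0,0,0]},
    {"offset": [0,0,-0.02],"twist": [0,0,0]},
    {"offset": [0,0,-0.02],"twist": [0,0,0]}
  ]
}}

```text
t: 6.0
ee_pos: [652.7, 283.3, 392.1]
orientation: [-1.91, -2.462, 0.057]
ft_force: [0.0, -0.2, -0.1]
width: 25.1
```

```bash
python3 - <<'E'
from h import *
st();hinge();delta((*C,220),down(105.2))
im,d=optics.get_image('side');cv2.imwrite('pics/s2.png',im[100:330,60:360])
E
```

```text
t 6.0 p [652.7 283.3 392.1] rv [-1.91  -2.462  0.057] q [0.39 0.57 1.41 0.   1.2  0.14] F [ 0.  -0.2 -0.1] w 25.1
rel hinge x,z,y [ 96.1 189.2  -2.9] rad 212.3 lid deg 90.4
grasp [645.9 281.1 229.2] shift [   0.5 -170.6   16.8] twist [-2.52  0.14 -0.8 ]
```

{"op": "send_rows", "data": {
  "rows": [
    {"offset": [0,-0.034,-0.004],"twist": [-0.8,0,-0.3]},
    {"offset": [0,-0.034,0],"twist": [-0.8,0,-0.3]},
    {"offset": [0,-0.034,0],"twist": [-0.8,0,-0.2]},
    {"offset": [0,-0.034,0],"twist": [0,0,0]},
    {"offset": [0,-0.033,0],"twist": [0,0,0]}
  ],
  "gripper": 0.0878
}}

```text
t: 6.47
ee_pos: [488.4, 239.5, 407.1]
orientation: [1.903, 2.487, 0.022]
ft_force: [0.4, 0.0, -0.3]
width: 54.8
```

```bash
python3 - <<'E'
from h import *
o=st();info=optics.camera_info('wrist');im,d=optics.get_image('wrist');cv2.imwrite('pics/w2.png',im)
for n in ['tray','tray_spout','lump1']:
    for r in nets.spot_point('wrist',n)[:5]: print(n,r['conf'],np.round(r['position']),px2w('wrist',r['position'],z={'tray':5,'tray_spout':27,'lump1':21}[n],info=info).round(1))
im2,d2=optics.get_image('scene');np.save('scene1.npy',d2);cv2.imwrite('pics/sc2.png',im2)
for n in ['tray','tray_spout','lid_handle']:
    for r in nets.spot_point('scene',n)[:2]: print(n,r['conf'],np.round(r['position']),px2w('scene',r['position'],z={'tray':5,'tray_spout':27,'lid_handle':142}[n]).round(1))
cv2.imwrite('pics/both.png',np.vstack([cv2.resize(im,(400,300)),cv2.resize(im2,(400,300))]))
delta((*C,220),down(105.2))
E
```

```text
t 6.47 p [488.4 239.5 407.1] rv [1.903 2.487 0.022] q [ 0.43  0.3   1.81 -0.    1.01  0.17] F [ 0.4  0.  -0.3] w 54.8
tray 0.61 [307. 226.] [484.1 228.7   5. ]
tray 0.3 [310. 213.] [483.3 242.4   5. ]
tray_spout 0.9 [313. 160.] [472.1 296.9  27. ]
lump1 0.93 [316. 272.] [504.7 186.7  21. ]
lump1 0.86 [312. 209.] [483.5 249.9  21. ]
lump1 0.72 [295. 240.] [475.4 214.6  21. ]
lump1 0.64 [292. 270.] [479.9 182.2  21. ]
lump1 0.57 [322. 242.] [502.5 219.3  21. ]
tray 0.8 [453. 254.] [484.  232.4   5. ]
tray 0.68 [455. 253.] [483.2 237.7   5. ]
tray_spout 0.56 [485. 230.] [465.6 300.9  27. ]
lid_handle 0.95 [558. 252.] [647.5 292.1 142. ]
grasp [494.5 241.4 243.8] shift [  1.5 -15.   23.5] twist [ 1.03 -0.02 -0.06]
```

View pics/both.png

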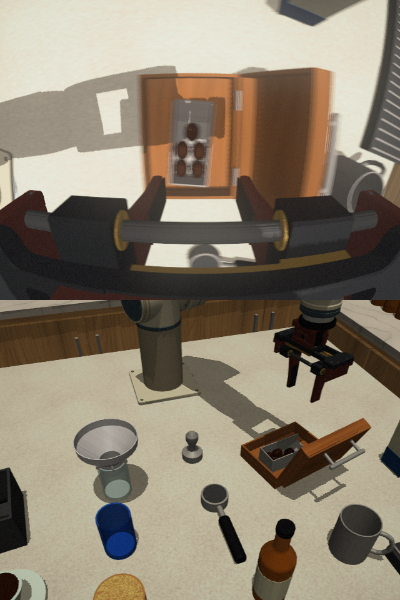

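The lid is open and leaning back, with its handle at scene (558,252). The tray holds five lumps at wrist (310,215), and its spout faces box +y at (313,160). Next I'll fit the tray's rim.

```bash
cat > t.py <<'E'
from h import *
def wcloud(d,info):
    K=np.array(info['K']);T=np.array(info['pose']);v,u=np.mgrid[:480,:640]
    a=np.stack([(u-K[0,2])/K[0,0],(v-K[1,2])/K[1,1]],-1);r=np.linalg.norm(a,axis=-1)+1e-9
    P=np.concatenate([a*(np.tan(r)/r)[...,None]*d[...,None],d[...,None]],-1)
    return (P@T[:3,:3].T+T[:3,3])[(d>0)&(r<1.2)]
if __name__=='__main__':
    info=optics.camera_info('wrist');im,d=optics.get_image('wrist');cv2.imwrite('pics/w3.png',im)
    P=wcloud(d,info);q=P[:,:2]-C;bx=q@ux;by=q@uy;Z=P[:,2]
    for z0,z1 in [(0,60),(30,60),(43,58)]:
        m=(abs(bx)<62)&(abs(by)<88)&(Z>z0+ (9 if z0==0 else 0))&(Z<z1)
        r=cv2.minAreaRect(np.c_[bx,by][m].astype(np.float32));print(z0,m.sum(),np.round(r[0],1),np.round(r[1],1),round(r[2],1),Z[m].max())
    m=(abs(bx)<75)&(abs(by)<100)&(Z<12);print('floor z',np.median(Z[m]),'bx',bx[m].min(),bx[m].max(),'by',by[m].min(),by[m].max())
    m=(Z>36)&(Z<45)&(abs(bx)<85)&(abs(by)<110)&(abs(bx)>55);print('wall',np.percentile(bx[m],[0,5,95,100]).round(1),np.percentile(by[m],[0,100]).round(1))
E
python3 t.py; python3 - <<'E'
from h import *
st()
E
```

```text
0 7580 [ 4.1 -8.2] [132.1  60.5] 85.7 51.97497942616826
30 2948 [ 4.1 -9. ] [130.6  60.5] 85.7 51.97497942616826
43 1191 [ 4.1 -9. ] [130.6  60.5] 85.7 51.97497942616826
floor z 4.525263651593804 bx -70.48006203733019 71.88598293915145 by -97.26091614875996 94.61629760409285
wall [-75.  -72.9  83.7  85. ] [-101.7   99.7]
t 6.92 p [491.5 240.5 406.5] rv [1.903 2.486 0.022] q [ 0.43  0.3   1.81 -0.    1.01  0.17] F [ 0.   0.  -0.2] w 87.1
```

```bash
python3 - <<'E'
from h import *
delta((486.2,231.9,37),down(100.9))
E
```

```text
grasp [494.3 241.3 243.6] shift [ -7.  -13.9 206.4] twist [ 1.01 -0.05  4.25]
```

{"op": "send_rows", "data": {
  "rows": [
    {"offset": [-0.003,-0.005,0.03],"twist": [0.5,0,2.1]},
    {"offset": [-0.003,-0.005,0.03],"twist": [0.5,0,2.1]},
    {"offset": [0,-0.001,0.03],"twist": [0,0,0]},
    {"offset": [0,0,0.03],"twist": [0,0,0]},
    {"offset": [0,0,0.005],"twist": [0,0,0]}
  ]
}}

```text
t: 7.33
ee_pos: [488.9, 233.9, 279.8]
orientation: [2.003, 2.415, 0.015]
ft_force: [-0.8, -0.2, 1.3]
width: 88.1
```

```bash
python3 - <<'E'
from h import *
st();delta((486.2,231.9,37),down(100.9))
E
```

```text
t 7.33 p [488.9 233.9 279.8] rv [2.003 2.415 0.015] q [0.42 0.48 1.9  0.   0.75 0.24] F [-0.8 -0.2  1.3] w 88.1
grasp [490.4 234.8 116.8] shift [-2.3 -5.4 79.8] twist [ 0.57 -0.2  -0.24]
```

{"op": "send_rows", "data": {
  "rows": [
    {"offset": [-0.002,-0.004,0.012],"twist": [0.5,0,0]},
    {"offset": [0,0,0.02],"twist": [0,0,0]},
    {"offset": [0,0,0.02],"twist": [0,0,0]},
    {"offset": [0,0,0.008],"twist": [0,0,0]},
    {"offset": [0,0,0],"twist": [0,0,0]}
  ]
}}

```text
t: 7.75
ee_pos: [488.0, 231.9, 217.4]
orientation: [-2.004, -2.416, -0.004]
ft_force: [0.3, 0.0, -0.1]
width: 87.7
```

```bash
python3 - <<'E'
from h import *
st();delta((486.2,231.9,37),down(100.9))
E
```

```text
t 7.75 p [488.  231.9 217.4] rv [-2.004 -2.416 -0.004] q [0.42 0.59 1.91 0.01 0.64 0.23] F [ 0.3  0.  -0.1] w 87.7
grasp [487.9 232.5  54.4] shift [-0.3 -1.8 17.4] twist [ 0.01 -0.21 -0.26]
```

{"op": "send_rows", "data": {
  "rows": [
    {"offset": [0,-0.0018,0.01],"twist": [0,0,0]},
    {"offset": [0,0,0.008],"twist": [0,0,0]},
    {"offset": [0,0,0.0],"twist": [0,0,0]},
    {"offset": [0,0,0],"twist": [0,0,0]},
    {"offset": [0,0,0],"twist": [0,0,0]}
  ]
}}

```text
t: 8.17
ee_pos: [487.8, 232.3, 201.1]
orientation: [-2.005, -2.417, -0.011]
ft_force: [0.3, 0.1, 0.3]
width: 87.7
```

{"op": "send_rows", "data": {
  "rows": [
    {"offset": [0,0,0],"twist": [0,0,0]},
    {"offset": [0,0,0],"twist": [0,0,0]},
    {"offset": [0,0,0.0],"twist": [0,0,0]},
    {"offset": [0,0,0],"twist": [0,0,0]},
    {"offset": [0,0,0],"twist": [0,0,0]}
  ],
  "gripper": 0.05
}}

```text
t: 8.58
ee_pos: [488.2, 232.6, 202.8]
orientation: [2.006, 2.418, 0.014]
ft_force: [-0.4, 0.7, -2.2]
width: 60.0
```

{"op": "send_rows", "data": {
  "rows": [
    {"offset": [0,0,0],"twist": [0,0,0]},
    {"offset": [0,0,0],"twist": [0,0,0]},
    {"offset": [0,0,-0.003],"twist": [0,0,0]},
    {"offset": [0,0,-0.008],"twist": [0,0,0]},
    {"offset": [0,0,-0.01],"twist": [0,0,0]}
  ]
}}

```text
t: 9.0
ee_pos: [487.1, 232.0, 223.0]
orientation: [-2.005, -2.417, -0.007]
ft_force: [-0.2, 0.5, -1.9]
width: 60.0
```

```bash
python3 - <<'E'
from h import *
st();delta((486.2,231.9,37),down(100.9))
E
```

```text
t 9.0 p [487.1 232.  223. ] rv [-2.005 -2.417 -0.007] q [0.42 0.58 1.91 0.01 0.64 0.23] F [-0.2  0.5 -1.9] w 60.0
grasp [487.3 232.8  60. ] shift [-0.7 -1.3 23. ] twist [ 0.14 -0.25 -0.25]
```

{"op": "send_rows", "data": {
  "rows": [
    {"offset": [0,0,-0.014],"twist": [0,0,0]},
    {"offset": [0,0,-0.018],"twist": [0,0,0]},
    {"offset": [0,0,-0.02],"twist": [0,0,0]},
    {"offset": [0,0,-0.022],"twist": [0,0,0]},
    {"offset": [0,0,-0.022],"twist": [0,0,0]}
  ]
}}

```text
t: 9.42
ee_pos: [485.4, 230.8, 323.9]
orientation: [-2.003, -2.415, 0.0]
ft_force: [1.0, 0.4, -2.3]
width: 59.8
```

{"op": "send_rows", "data": {
  "rows": [
    {"offset": [0,0,-0.022],"twist": [0,2,0]},
    {"offset": [0,0,-0.022],"twist": [0,2,0]},
    {"offset": [0,0,-0.022],"twist": [0,2,0]},
    {"offset": [0,0,-0.018],"twist": [0,2,0]},
    {"offset": [0,0,-0.012],"twist": [0,0,0]}
  ]
}}

```text
t: 9.83
ee_pos: [484.7, 224.3, 431.7]
orientation: [-1.927, -2.33, -0.15]
ft_force: [1.2, 0.9, -2.0]
width: 60.3
```

```bash
cat >> h.py <<'E'
def pourpose(lip,phi,th,p=(65,0,176)):
    """tool pose with tray spout tilted th deg down, lip at given point; p = lip in tool axes"""
    Rt=down(phi)*R.from_rotvec([0,-np.radians(th),0]);return np.array(lip)-Rt.apply(p),Rt
def rel(tcp,Rt):
    o=ctrl.get_obs();M=R.from_rotvec(o['orientation'])
    print('shift',M.inv().apply(tcp-np.array(o['ee_pos'])).round(1),'world',(tcp-np.array(o['ee_pos'])).round(1),'twist',(M.inv()*Rt).as_rotvec(degrees=True).round(2))
def steps(tcp,Rt,n):
    "n even rows (tool axes mm, deg), straight world line"
    from scipy.spatial.transform import Slerp
    o=ctrl.get_obs();p0=np.array(o['ee_pos']);M=R.from_rotvec(o['orientation'])
    w=np.linspace(0,1,n+1);w=w*w*(3-2*w) if n>10 else w
    Q=Slerp([0,1],R.concatenate([M,Rt]))(w)
    for k in range(n): print(Q[k].inv().apply((tcp-p0)*(w[k+1]-w[k])).round(1),(Q[k].inv()*Q[k+1]).as_rotvec(degrees=True).round(2))
E
python3 - <<'E'
from h import *
st()
d=np.array([np.cos(np.radians(50)),np.sin(np.radians(50))])
lip=np.r_[np.array([464,-226])-22*d,250]
t,Rt=pourpose(lip,50,-8);print(t);rel(t,Rt);steps(t,Rt,20)
E
```

```text
t 9.83 p [484.7 224.3 431.7] rv [-1.927 -2.33  -0.15 ] q [0.38 0.25 1.82 0.17 1.05 0.1 ] F [ 1.2  0.9 -2. ] w 60.3
[ 392.73935057 -310.92513497  415.24092854]
shift [-505.  -190.9  -61.1] world [ -92.  -535.2  -16.4] twist [-7.18 -0.72 50.31]
[-3.7 -1.4 -0.4] [-0.05 -0.01  0.36]
[-10.5  -3.9  -1.3] [-0.15 -0.01  1.04]
[-16.7  -5.8  -2. ] [-0.24 -0.02  1.65]
[-22.3  -7.1  -2.7] [-0.31 -0.03  2.18]
[-27.2  -7.5  -3.3] [-0.38 -0.04  2.63]
[-31.5  -7.1  -3.8] [-0.43 -0.04  3.01]
[-35.   -6.   -4.2] [-0.47 -0.05  3.31]
[-37.7  -4.2  -4.5] [-0.5  -0.05  3.53]
[-39.5  -1.9  -4.7] [-0.53 -0.05  3.69]
[-40.3   0.7  -4.7] [-0.54 -0.05  3.76]
[-40.2   3.4  -4.7] [-0.54 -0.05  3.76]
[-39.1   6.   -4.5] [-0.53 -0.05  3.69]
[-37.    8.2  -4.2] [-0.5  -0.05  3.53]
[-34.1   9.8  -3.8] [-0.47 -0.05  3.31]
[-30.5  10.7  -3.4] [-0.43 -0.04  3.01]
[-26.1  10.8  -2.9] [-0.38 -0.04  2.63]
[-21.2   9.9  -2.3] [-0.31 -0.03  2.18]
[-15.7   8.1  -1.7] [-0.24 -0.02  1.65]
[-9.8  5.4 -1. ] [-0.15 -0.01  1.04]
[-3.4  2.  -0.4] [-0.05 -0.01  0.36]
```

{"op": "send_rows", "data": {
  "rows": [
    {"offset": [-0.004,-0.0014,-0.0005],"twist": [0,0,0.4]},
    {"offset": [-0.0105,-0.004,-0.0013],"twist": [-0.15,0,1.0]},
    {"offset": [-0.017,-0.006,-0.002],"twist": [-0.25,0,1.65]},
    {"offset": [-0.022,-0.007,-0.0027],"twist": [-0.3,0,2.2]},
    {"offset": [-0.027,-0.0075,-0.0033],"twist": [-0.4,0,2.6]}
  ]
}}

```text
t: 10.25
ee_pos: [468.4, 138.7, 432.7]
orientation: [-2.09, -2.196, -0.171]
ft_force: [0.3, -0.7, -2.5]
width: 60.1
```

{"op": "send_rows", "data": {
  "rows": [
    {"offset": [-0.031,-0.007,-0.0038],"twist": [-0.43,0,3.0]},
    {"offset": [-0.034,-0.006,-0.0042],"twist": [-0.47,0,3.3]},
    {"offset": [-0.036,-0.004,-0.0045],"twist": [-0.5,0,3.5]},
    {"offset": [-0.037,-0.002,-0.0047],"twist": [-0.5,0,3.7]},
    {"offset": [-0.037,0.001,-0.0047],"twist": [-0.5,0,3.8]}
  ]
}}

```text
t: 10.67
ee_pos: [429.7, -44.0, 422.6]
orientation: [-2.42, -1.842, -0.179]
ft_force: [0.7, -1.0, -2.0]
width: 59.7
```

{"op": "send_rows", "data": {
  "rows": [
    {"offset": [-0.037,0.0034,-0.0047],"twist": [-0.5,0,3.8]},
    {"offset": [-0.036,0.006,-0.0045],"twist": [-0.5,0,3.7]},
    {"offset": [-0.034,0.008,-0.0042],"twist": [-0.5,0,3.5]},
    {"offset": [-0.032,0.0095,-0.0038],"twist": [-0.5,0,3.3]},
    {"offset": [-0.029,0.0105,-0.0034],"twist": [-0.4,0,3.0]}
  ]
}}

```text
t: 11.08
ee_pos: [388.5, -224.1, 413.3]
orientation: [-2.699, -1.429, -0.185]
ft_force: [1.0, -0.7, -2.6]
width: 60.2
```

```bash
python3 - <<'E'
from h import *
st()
d=np.array([np.cos(np.radians(50)),np.sin(np.radians(50))])
lip=np.r_[np.array([464,-226])-22*d,250]
t,Rt=pourpose(lip,50,-8);rel(t,Rt)
E
```

```text
t 11.08 p [ 388.5 -224.1  413.3] rv [-2.699 -1.429 -0.185] q [-0.59  0.15  2.    0.17  1.02 -0.09] F [ 1.  -0.7 -2.6] w 60.2
shift [-68.3  52.2 -12.8] world [  4.3 -86.8   2. ] twist [-1.74 -0.27  5.68]
```

{"op": "send_rows", "data": {
  "rows": [
    {"offset": [-0.02,0.0145,-0.004],"twist": [-0.5,0,2.0]},
    {"offset": [-0.017,0.0125,-0.003],"twist": [-0.5,0,1.7]},
    {"offset": [-0.013,0.0105,-0.0025],"twist": [-0.4,0,1.2]},
    {"offset": [-0.009,0.0075,-0.002],"twist": [-0.3,0,0.8]},
    {"offset": [-0.004,0.0035,-0.001],"twist": [0,0,0]}
  ]
}}

```text
t: 11.5
ee_pos: [380.6, -312.8, 411.1]
orientation: [-2.794, -1.268, -0.191]
ft_force: [0.3, 0.1, -2.5]
width: 59.9
```

```bash
python3 - <<'E'
from h import *
st()
d=np.array([np.cos(np.radians(50)),np.sin(np.radians(50))])
lip=np.r_[np.array([464,-226])-22*d,250]
t,Rt=pourpose(lip,50,-8);rel(t,Rt)
lip[2]=208
t,Rt=pourpose(lip,50,22);rel(t,Rt);steps(t,Rt,9)
info=optics.camera_info('wrist');im,d=optics.get_image('wrist')
for r in nets.spot_point('wrist','lump1')[:6]: print(r['conf'],np.round(r['position']))
im2,_=optics.get_image('side')
for r in nets.spot_point('side','funnel')[:2]: print(r['conf'],np.round(r['position']))
cv2.imwrite('pics/pre.png',np.hstack([im[:,60:580][::1],im2[120:480,200:600][:360]][:1]))
cv2.imwrite('pics/pre.png',np.hstack([cv2.resize(im,(400,300)),cv2.resize(im2[100:400,200:600],(400,300))]))
E
```

```text
t 11.5 p [ 380.6 -312.8  411.1] rv [-2.794 -1.268 -0.191] q [-0.75  0.22  1.91  0.16  1.03 -0.12] F [ 0.3  0.1 -2.5] w 59.9
shift [ 9.9  7.9 -2.9] world [12.1  1.8  4.2] twist [-0.4  -0.06 -1.22]
shift [100.7   6.2  29.9] world [ 72.9  74.2 -15.5] twist [ -0.71 -30.06  -1.08]
[11.2  0.7  3.3] [-0.08 -3.34 -0.12]
[11.4  0.7  2.7] [-0.08 -3.34 -0.12]
[11.5  0.7  2. ] [-0.08 -3.34 -0.12]
[11.6  0.7  1.3] [-0.08 -3.34 -0.12]
[11.6  0.8  0.6] [-0.08 -3.34 -0.12]
[11.7  0.8 -0. ] [-0.08 -3.34 -0.12]
[11.6  0.8 -0.7] [-0.08 -3.34 -0.12]
[11.6  0.8 -1.4] [-0.08 -3.34 -0.12]
[11.5  0.9 -2.1] [-0.08 -3.34 -0.12]
0.97 [305. 384.]
0.89 [300. 331.]
0.84 [351. 334.]
0.67 [346. 382.]
0.67 [352. 272.]
0.96 [435. 325.]
0.62 [520. 366.]
```

View pics/pre.png

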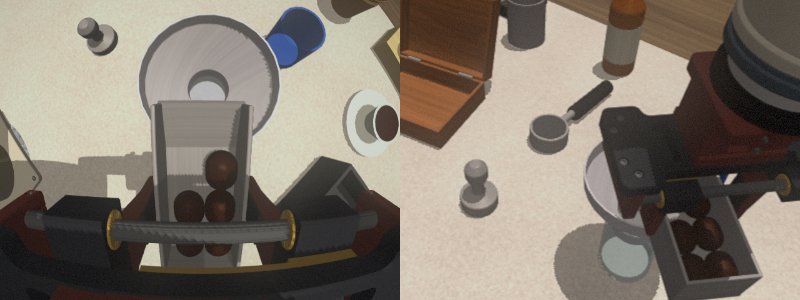

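All five lumps are still in the tray and the spout is over the near half of the funnel. I'll start tilting.

{"op": "send_rows", "data": {
  "rows": [
    {"offset": [0.0105,0.001,0.003],"twist": [-0.1,-3.3,-0.2]},
    {"offset": [0.011,0.001,0.0027],"twist": [-0.1,-3.3,-0.2]},
    {"offset": [0.0115,0.001,0.002],"twist": [-0.1,-3.3,-0.2]},
    {"offset": [0.0116,0.001,0.0013],"twist": [-0.1,-3.3,-0.2]},
    {"offset": [0.0116,0.001,0.0006],"twist": [-0.1,-3.3,-0.2]}
  ]
}}

```text
t: 12.12
ee_pos: [421.7, -265.8, 403.1]
orientation: [2.779, 1.302, -0.218]
ft_force: [-0.6, 0.2, -2.4]
width: 59.8
```

{"op": "send_rows", "data": {
  "rows": [
    {"offset": [0.0116,0.0007,0],"twist": [0,-3.3,0]},
    {"offset": [0.0116,0.0007,-0.0007],"twist": [0,-3.3,0]},
    {"offset": [0.0116,0.0007,-0.0014],"twist": [0,-3.3,0]},
    {"offset": [0.008,0.0007,-0.0015],"twist": [0,-2.5,0]},
    {"offset": [0,0,0],"twist": [0,0,0]}
  ]
}}

```text
t: 12.53
ee_pos: [453.6, -225.2, 396.3]
orientation: [2.649, 1.259, -0.515]
ft_force: [0.3, 0.0, -2.6]
width: 59.9
```

```bash
cat > p.py <<'E'
from h import *
import sys
def tilt():
    o=ctrl.get_obs();M=R.from_rotvec(o['orientation']).as_matrix();l=np.array(o['ee_pos'])+M@[65,0,176]
    print('lip',l.round(1),'tilt',np.degrees(np.arcsin(-M[2,0])).round(1),'az',np.degrees(np.arctan2(M[1,0],M[0,0])).round(1),'roll',np.degrees(np.arcsin(M[2,1])).round(1))
st();tilt()
d=np.array([np.cos(np.radians(50)),np.sin(np.radians(50))])
lip=np.r_[np.array([464,-226])-22*d,float(sys.argv[2])]
t,Rt=pourpose(lip,50,float(sys.argv[1]));rel(t,Rt);steps(t,Rt,int(sys.argv[3]))
E
python3 p.py 45 200 9
```

```text
t 12.53 p [ 453.6 -225.2  396.3] rv [ 2.649  1.259 -0.515] q [-0.39  0.29  1.88 -0.41  1.12  0.5 ] F [ 0.3  0.  -2.6] w 59.9
lip [ 450.  -229.6  208.7] tilt 22.0 az 50.8 roll -0.0
shift [67.6  9.4  0.6] world [ 46.7  42.5 -25.8] twist [  0.47 -23.     0.71]
[7.5 1.  0.1] [ 0.05 -2.56  0.08]
[ 7.5  1.  -0.3] [ 0.05 -2.56  0.08]
[ 7.5  1.  -0.6] [ 0.05 -2.56  0.08]
[ 7.5  1.  -0.9] [ 0.05 -2.56  0.08]
[ 7.4  1.  -1.3] [ 0.05 -2.56  0.08]
[ 7.3  1.  -1.6] [ 0.05 -2.56  0.08]
[ 7.3  1.  -1.9] [ 0.05 -2.56  0.08]
[ 7.2  1.  -2.3] [ 0.05 -2.56  0.08]
[ 7.1  1.  -2.6] [ 0.05 -2.56  0.08]
```

{"op": "send_rows", "data": {
  "rows": [
    {"offset": [0.0045,0.0007,0],"twist": [0,-1.5,0]},
    {"offset": [0.0045,0.0007,-0.0001],"twist": [0,-1.5,0]},
    {"offset": [0.0045,0.0007,-0.0003],"twist": [0,-1.5,0]},
    {"offset": [0.0045,0.0007,-0.0004],"twist": [0,-1.5,0]},
    {"offset": [0.0045,0.0007,-0.0005],"twist": [0,-1.5,0]}
  ]
}}

```text
t: 12.95
ee_pos: [469.4, -207.6, 388.2]
orientation: [2.563, 1.226, -0.678]
ft_force: [0.5, 0.5, -1.7]
width: 60.3
```

{"op": "send_rows", "data": {
  "rows": [
    {"offset": [0.0045,0.0007,-0.0006],"twist": [0,-1.5,0]},
    {"offset": [0.0045,0.0007,-0.0007],"twist": [0,-1.5,0]},
    {"offset": [0.0045,0.0007,-0.0008],"twist": [0,-1.5,0]},
    {"offset": [0.0045,0.0007,-0.0009],"twist": [0,-1.5,0]},
    {"offset": [0.0045,0.0007,-0.001],"twist": [0,-1.5,0]}
  ]
}}

```text
t: 13.37
ee_pos: [487.0, -192.3, 378.6]
orientation: [2.466, 1.178, -0.846]
ft_force: [0.0, -0.2, -1.1]
width: 59.5
```

{"op": "send_rows", "data": {
  "rows": [
    {"offset": [0,0,0],"twist": [0,0,0]},
    {"offset": [0,0,0],"twist": [0,0,0]},
    {"offset": [0,0,0],"twist": [0,0,0]},
    {"offset": [0,0,0],"twist": [0,0,0]},
    {"offset": [0,0,0],"twist": [0,0,0]}
  ]
}}

```text
t: 13.78
ee_pos: [487.9, -191.5, 377.6]
orientation: [2.464, 1.18, -0.849]
ft_force: [1.1, 0.1, -1.7]
width: 59.9
```

```bash
python3 p.py 55 198 8; python3 - <<'E'
from h import *
im,_=optics.get_image('wrist')
print([(r['conf'],np.round(r['position']).tolist()) for r in nets.spot_point('wrist','lump1')[:6]])
im2,_=optics.get_image('scene');print([(r['conf'],np.round(r['position']).tolist()) for r in nets.spot_point('scene','lump1')[:6]])
cv2.imwrite('pics/p1.png',np.hstack([cv2.resize(im,(400,300)),im2[150:450,0:400]]))
E
```

```text
t 13.78 p [ 487.9 -191.5  377.6] rv [ 2.464  1.18  -0.849] q [-0.26  0.39  1.83 -0.63  1.29  0.71] F [ 1.1  0.1 -1.7] w 59.9
lip [ 451.9 -235.9  198.9] tilt 38.0 az 51.2 roll -0.1
shift [49.5  4.8 -6.5] world [ 30.7  30.5 -25.4] twist [  0.79 -16.99   0.84]
[ 6.2  0.6 -0.8] [ 0.1  -2.12  0.1 ]
[ 6.2  0.6 -1. ] [ 0.1  -2.12  0.1 ]
[ 6.1  0.6 -1.3] [ 0.1  -2.12  0.1 ]
[ 6.1  0.6 -1.5] [ 0.1  -2.12  0.1 ]
[ 6.   0.5 -1.7] [ 0.1  -2.12  0.1 ]
[ 5.9  0.5 -1.9] [ 0.1  -2.12  0.1 ]
[ 5.9  0.5 -2.2] [ 0.1  -2.12  0.1 ]
[ 5.8  0.5 -2.4] [ 0.1  -2.12  0.1 ]
[(0.76, [349.0, 16.0]), (0.71, [322.0, 31.0])]
[]
```

View pics/p1.png

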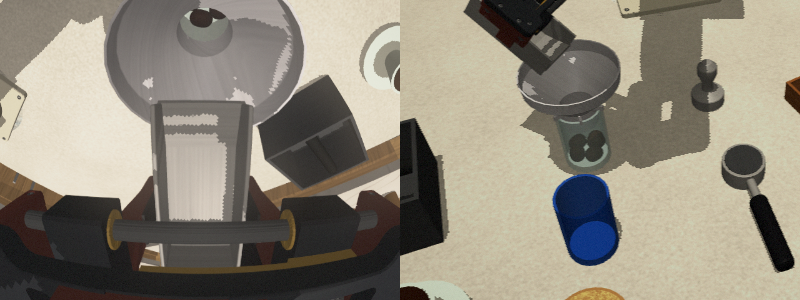

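The visible part of the tray is empty, and at least four lumps show in the jar at crop (587,147). I'll tilt further in case one is stuck in the hidden rear part.

{"op": "send_rows", "data": {
  "rows": [
    {"offset": [0.009,0.0006,-0.0015],"twist": [0,-3.2,0]},
    {"offset": [0.009,0.0006,-0.002],"twist": [0,-3.2,0]},
    {"offset": [0.009,0.0006,-0.0024],"twist": [0,-3.2,0]},
    {"offset": [0.0089,0.0006,-0.0028],"twist": [0,-3.2,0]},
    {"offset": [0.0088,0.0005,-0.0033],"twist": [0,-3.2,0]}
  ]
}}

```text
t: 14.4
ee_pos: [515.6, -163.0, 356.9]
orientation: [2.247, 1.066, -1.153]
ft_force: [1.2, 0.3, -2.3]
width: 60.0
```

{"op": "send_rows", "data": {
  "rows": [
    {"offset": [0,0,0],"twist": [0,0,0]},
    {"offset": [0,0,0],"twist": [0,0,0]},
    {"offset": [0,0,0],"twist": [0,0,0]},
    {"offset": [0,0,0],"twist": [0,0,0]},
    {"offset": [0,0,0],"twist": [0,0,0]}
  ]
}}

```text
t: 14.82
ee_pos: [515.8, -162.8, 356.3]
orientation: [2.249, 1.069, -1.15]
ft_force: [0.1, -0.3, -1.1]
width: 60.2
```

```bash
python3 p.py 0 265 14; python3 - <<'E'
from h import *
for c in ['scene','side','wrist']:
    im,_=optics.get_image(c);print(c,[(r['conf'],np.round(r['position']).tolist()) for r in nets.spot_point(c,'lump1')[:6]])
    if c=='scene': cv2.imwrite('pics/p2.png',cv2.resize(im[190:350,90:250],(640,640))[:600])
    cv2.imwrite(f'pics/p2{c}.png',im)
E
```

```text
t 14.82 p [ 515.8 -162.8  356.3] rv [ 2.249  1.069 -1.15 ] q [-0.16  0.5   1.78 -0.79  1.49  0.86] F [ 0.1 -0.3 -1.1] w 60.2
lip [ 450.2 -244.7  200.8] tilt 54.3 az 50.7 roll 0.2
shift [-167.3   -1.6   87.5] world [-107.7 -129.9   84.7] twist [ 0.68 54.28  0.79]
[-2.4 -0.   1.3] [0.01 0.79 0.01]
[-6.9 -0.1  3.5] [0.03 2.22 0.03]
[-10.8  -0.1   4.9] [0.04 3.4  0.05]
[-14.1  -0.1   5.5] [0.05 4.35 0.06]
[-16.9  -0.1   5.1] [0.06 5.06 0.07]
[-18.9  -0.1   3.9] [0.07 5.54 0.08]
[-20.   -0.    2.2] [0.07 5.78 0.08]
[-20.1  -0.    0.2] [0.07 5.78 0.08]
[-19.2   0.   -1.8] [0.07 5.54 0.08]
[-17.3   0.   -3.3] [0.06 5.06 0.07]
[-14.6   0.1  -4.1] [0.05 4.35 0.06]
[-11.1   0.   -4.1] [0.04 3.4  0.05]
[-7.1  0.  -3.1] [0.03 2.22 0.03]
[-2.5  0.  -1.2] [0.01 0.79 0.01]
scene [(0.3, [113.0, 172.0])]
side []
wrist []
```

View pics/p2.png

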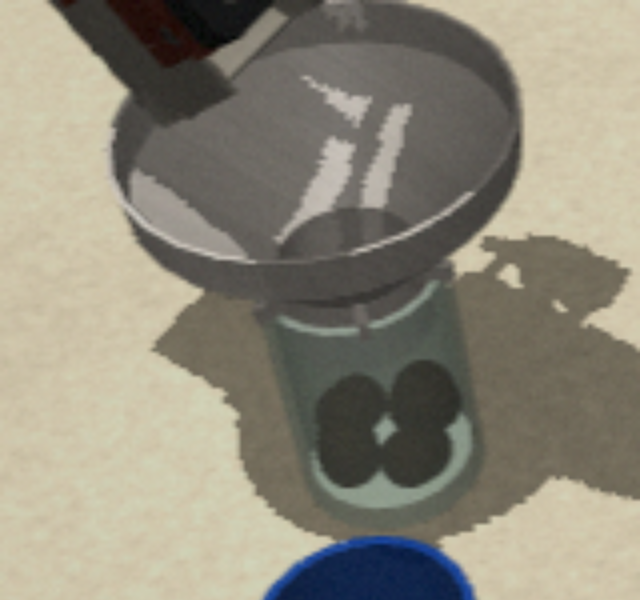

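Four lumps are visible in the jar and the fifth may be hidden behind them. I'll level the tray and check it is empty.

{"op": "send_rows", "data": {
  "rows": [
    {"offset": [-0.006,0,0.003],"twist": [0,2,0]},
    {"offset": [-0.012,0,0.0045],"twist": [0,4,0]},
    {"offset": [-0.017,0,0.0055],"twist": [0,5,0]},
    {"offset": [-0.02,0,0.0045],"twist": [0,6,0]},
    {"offset": [-0.022,0,0.0025],"twist": [0,6.3,0]}
  ]
}}

```text
t: 15.53
ee_pos: [473.0, -214.7, 394.0]
orientation: [2.55, 1.228, -0.694]
ft_force: [-1.1, 0.1, -2.5]
width: 59.9
```

{"op": "send_rows", "data": {
  "rows": [
    {"offset": [-0.022,0,0],"twist": [0,6.3,0]},
    {"offset": [-0.021,0,-0.002],"twist": [0,6.3,0]},
    {"offset": [-0.02,0,-0.0035],"twist": [0,6,0]},
    {"offset": [-0.017,0,-0.0045],"twist": [0,5,0]},
    {"offset": [-0.014,0,-0.005],"twist": [0,4,0]}
  ]
}}

```text
t: 15.95
ee_pos: [416.5, -283.6, 443.3]
orientation: [2.813, 1.358, -0.031]
ft_force: [-0.9, 0.6, -1.7]
width: 60.1
```

{"op": "send_rows", "data": {
  "rows": [
    {"offset": [-0.008,0,-0.005],"twist": [0,2.5,0]},
    {"offset": [-0.003,0,-0.003],"twist": [0,1,0]},
    {"offset": [0,0,0],"twist": [0,0,0]},
    {"offset": [0,0,0],"twist": [0,0,0]},
    {"offset": [0,0,0],"twist": [0,0,0]}
  ]
}}

```text
t: 16.37
ee_pos: [406.5, -294.5, 453.6]
orientation: [-2.824, -1.356, -0.059]
ft_force: [-0.5, -0.6, -1.3]
width: 60.4
```

```bash
python3 p.py 0 265 1; python3 - <<'E'
from h import *
I={}
for c in ['side','wrist']:
    im,_=optics.get_image(c);I[c]=im;print(c,[(r['conf'],np.round(r['position']).tolist()) for r in nets.spot_point(c,'lump1')[:6]])
cv2.imwrite('pics/p3.png',np.hstack([cv2.resize(I['wrist'],(400,300)),cv2.resize(I['side'][230:410,340:580],(400,300))]))
E
```

```text
t 16.37 p [ 406.5 -294.5  453.6] rv [-2.824 -1.356 -0.059] q [-0.66  0.18  1.85  0.04  1.1  -0.  ] F [-0.5 -0.6 -1.3] w 60.4
lip [ 452.5 -239.7  280.1] tilt -2.1 az 51.3 roll 0.5
shift [ 2.  -0.1 12.7] world [  1.5   1.9 -12.6] twist [ 0.49 -2.15  1.3 ]
[ 2.  -0.1 12.7] [ 0.49 -2.15  1.3 ]
side []
wrist [(0.6, [313.0, 132.0]), (0.57, [305.0, 143.0]), (0.56, [318.0, 164.0]), (0.52, [334.0, 154.0])]
```

View pics/p3.png

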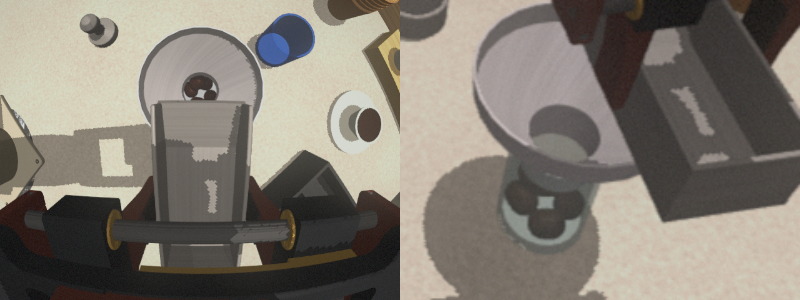

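```bash
python3 - <<'E'
from h import *
w,_=optics.get_image('wrist');s,_=optics.get_image('scene');si=cv2.imread('pics/p2side.png')
A=cv2.resize(w[95:185,275:365],(390,390),interpolation=cv2.INTER_CUBIC);B=cv2.resize(s[270:325,155:215],(390,390),interpolation=cv2.INTER_CUBIC)
cv2.imwrite('pics/z.png',cv2.convertScaleAbs(np.hstack([A,B]),alpha=1.6,beta=10))
d=[(r['conf'],np.round(r['extent']).tolist()) for r in nets.spot_in('scene','lump1')[:8]];print(d)
E
```

```text
[(0.26, [43.0, 116.0, 158.0, 185.0])]
```

View pics/z.png

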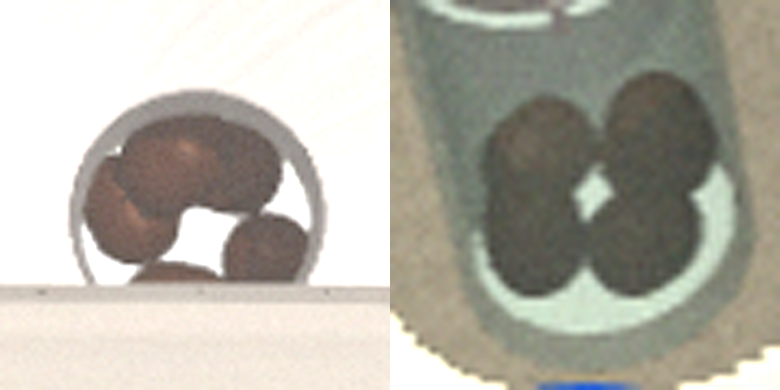

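The enlarged wrist crop shows five lumps in the jar: left, one lying across the top, upper right, lower right, and one at the bottom edge. The tray is empty, so I'll carry it back.

```bash
python3 - <<'E'
from h import *
steps(np.array([486.2,231.9,440]),down(100.9),20)
E
```

```text
[ 3.3 -1.9  0.2] [ 0.01 -0.01 -0.36]
[ 9.6 -5.5  0.6] [ 0.03 -0.04 -1.03]
[15.3 -8.4  0.9] [ 0.05 -0.06 -1.62]
[ 20.5 -10.5   1.2] [ 0.06 -0.08 -2.14]
[ 25.2 -11.7   1.5] [ 0.08 -0.1  -2.59]
[ 29.4 -12.1   1.6] [ 0.09 -0.11 -2.96]
[ 33.  -11.6   1.8] [ 0.1  -0.12 -3.26]
[ 35.9 -10.4   1.8] [ 0.1  -0.13 -3.48]
[38.  -8.5  1.8] [ 0.11 -0.13 -3.63]
[39.3 -6.2  1.8] [ 0.11 -0.14 -3.7 ]
[39.6 -3.7  1.7] [ 0.11 -0.14 -3.7 ]
[39.  -1.1  1.6] [ 0.11 -0.13 -3.63]
[37.4  1.3  1.4] [ 0.1  -0.13 -3.48]
[34.8  3.4  1.3] [ 0.1  -0.12 -3.26]
[31.4  4.9  1.1] [ 0.09 -0.11 -2.96]
[27.2  5.7  0.9] [ 0.08 -0.1  -2.59]
[22.3  5.7  0.7] [ 0.06 -0.08 -2.14]
[16.7  4.9  0.5] [ 0.05 -0.06 -1.62]
[10.5  3.4  0.3] [ 0.03 -0.04 -1.03]
[3.6 1.3 0.1] [ 0.01 -0.01 -0.36]
```

{"op": "send_rows", "data": {
  "rows": [
    {"offset": [0.0035,-0.002,0],"twist": [0,0,-0.4]},
    {"offset": [0.0096,-0.0055,0],"twist": [0,0,-1.0]},
    {"offset": [0.0155,-0.0085,0.0005],"twist": [0,0,-1.6]},
    {"offset": [0.0205,-0.0105,0.001],"twist": [0,0,-2.1]},
    {"offset": [0.025,-0.0117,0.001],"twist": [0,0,-2.6]}
  ]
}}

```text
t: 17.13
ee_pos: [419.4, -210.5, 453.2]
orientation: [-2.727, -1.548, -0.061]
ft_force: [0.6, -0.5, -1.3]
width: 59.6
```

{"op": "send_rows", "data": {
  "rows": [
    {"offset": [0.0295,-0.012,0.0015],"twist": [0,0,-3.0]},
    {"offset": [0.033,-0.0115,0.0015],"twist": [0,0,-3.3]},
    {"offset": [0.035,-0.0104,0.0015],"twist": [0,0,-3.5]},
    {"offset": [0.0365,-0.0085,0.0015],"twist": [0,0,-3.6]},
    {"offset": [0.038,-0.006,0.0015],"twist": [0,0,-3.7]}
  ]
}}

```text
t: 17.55
ee_pos: [443.0, -23.7, 451.1]
orientation: [2.455, 1.955, 0.063]
ft_force: [0.3, 0.4, -2.0]
width: 59.9
```

{"op": "send_rows", "data": {
  "rows": [
    {"offset": [0.038,-0.0037,0.0015],"twist": [0,0,-3.7]},
    {"offset": [0.0375,-0.001,0.0015],"twist": [0,0,-3.6]},
    {"offset": [0.036,0.0013,0.0015],"twist": [0,0,-3.5]},
    {"offset": [0.034,0.0034,0.001],"twist": [0,0,-3.2]},
    {"offset": [0.03,0.0049,0.001],"twist": [0,0,-2.9]}
  ]
}}

```text
t: 17.97
ee_pos: [461.5, 164.8, 450.5]
orientation: [2.109, 2.315, 0.066]
ft_force: [0.7, -0.2, -1.7]
width: 60.3
```

```bash
python3 - <<'E'
from h import *
st();rel(np.array([486.2,231.9,440]),down(100.9));steps(np.array([486.2,231.9,430]),down(100.9),5)
E
```

```text
t 17.97 p [461.5 164.8 450.5] rv [2.109 2.315 0.066] q [0.32 0.16 1.89 0.01 1.06 0.22] F [ 0.7 -0.2 -1.7] w 60.3
shift [64.3 30.4 13.1] world [ 24.7  67.1 -10.5] twist [ 2.2  -1.12 -5.59]
[12.8  6.   4.6] [ 0.44 -0.22 -1.12]
[12.7  6.3  4.5] [ 0.44 -0.22 -1.12]
[12.6  6.6  4.4] [ 0.44 -0.22 -1.12]
[12.5  6.8  4.3] [ 0.44 -0.22 -1.12]
[12.4  7.1  4.2] [ 0.44 -0.22 -1.12]
```

{"op": "send_rows", "data": {
  "rows": [
    {"offset": [0.021,0.006,0.003],"twist": [0.4,-0.2,-1.7]},
    {"offset": [0.015,0.006,0.003],"twist": [0.5,-0.2,-1.5]},
    {"offset": [0.01,0.006,0.003],"twist": [0.5,-0.2,-1.0]},
    {"offset": [0.006,0.006,0.002],"twist": [0.4,-0.2,-0.8]},
    {"offset": [0,0.003,0.0],"twist": [0,0,0]}
  ]
}}

```text
t: 18.38
ee_pos: [479.2, 232.0, 441.0]
orientation: [-1.987, -2.432, -0.014]
ft_force: [0.2, -0.3, -2.2]
width: 60.0
```

```bash
python3 - <<'E'
from h import *
st();rel(np.array([486.2,231.9,205]),down(100.9))
E
```

```text
t 18.38 p [479.2 232.  441. ] rv [-1.987 -2.432 -0.014] q [0.43 0.24 1.8  0.   1.09 0.22] F [ 0.2 -0.3 -2.2] w 60.0
shift [ -2.9   5.4 236.1] world [ 7.00e+00 -1.00e-01 -2.36e+02] twist [ 0.36 -0.35  0.59]
```

{"op": "send_rows", "data": {
  "rows": [
    {"offset": [-0.001,0.003,0.02],"twist": [0.2,-0.2,0.3]},
    {"offset": [-0.001,0.003,0.028],"twist": [0.2,-0.2,0.3]},
    {"offset": [0,0,0.03],"twist": [0,0,0]},
    {"offset": [0,0,0.03],"twist": [0,0,0]},
    {"offset": [0,0,0.028],"twist": [0,0,0]}
  ]
}}

```text
t: 18.8
ee_pos: [490.6, 230.2, 308.0]
orientation: [2.0, 2.412, 0.02]
ft_force: [0.1, -0.6, -1.3]
width: 59.9
```

{"op": "send_rows", "data": {
  "rows": [
    {"offset": [0,0,0.025],"twist": [0,0,0]},
    {"offset": [0,0,0.018],"twist": [0,0,0]},
    {"offset": [0,0,0.01],"twist": [0,0,0]},
    {"offset": [0,0,0.005],"twist": [0,0,0]},
    {"offset": [0,0,0],"twist": [0,0,0]}
  ]
}}

```text
t: 19.22
ee_pos: [490.8, 225.1, 242.2]
orientation: [2.011, 2.407, 0.006]
ft_force: [-0.9, 1.4, -1.2]
width: 59.6
```

```bash
python3 - <<'E'
from h import *
st();rel(np.array([486.2,231.9,203]),down(100.9))
E
```

```text
t 19.22 p [490.8 225.1 242.2] rv [2.011 2.407 0.006] q [ 0.41  0.54  1.91 -0.    0.68  0.23] F [-0.9  1.4 -1.2] w 59.6
shift [ 7.6 -3.6 39.2] world [ -4.6   6.8 -39.2] twist [ 0.35  0.07 -0.63]
```

{"op": "send_rows", "data": {
  "rows": [
    {"offset": [0.006,-0.003,0.009],"twist": [0.3,0,-0.5]},
    {"offset": [0,0,0.011],"twist": [0,0,0]},
    {"offset": [0,0,0.009],"twist": [0,0,0]},
    {"offset": [0,0,0.005],"twist": [0,0,0]},
    {"offset": [0,0,0],"twist": [0,0,0]}
  ]
}}

```text
t: 19.63
ee_pos: [488.4, 231.3, 208.6]
orientation: [2.0, 2.417, 0.009]
ft_force: [0.4, -0.7, -2.0]
width: 59.9
```

```bash
python3 - <<'E'
from h import *
st();rel(np.array([486.2,231.9,203]),down(100.9))
E
```

```text
t 19.63 p [488.4 231.3 208.6] rv [2.    2.417 0.009] q [ 0.42  0.6   1.92 -0.    0.61  0.23] F [ 0.4 -0.7 -2. ] w 59.9
shift [ 1.  -2.1  5.6] world [-2.2  0.6 -5.6] twist [ 0.41 -0.02 -0.13]
```

Down 5 more to the floor, then release and lift off.

{"op": "send_rows", "data": {
  "rows": [
    {"offset": [0,0,0.005],"twist": [0.3,0,0]},
    {"offset": [0,0,0.002],"twist": [0,0,0]},
    {"offset": [0,0,0],"twist": [0,0,0]},
    {"offset": [0,0,0],"twist": [0,0,0]},
    {"offset": [0,0,0],"twist": [0,0,0]}
  ]
}}

```text
t: 20.05
ee_pos: [488.9, 231.7, 203.0]
orientation: [2.002, 2.42, 0.003]
ft_force: [0.3, -0.3, -1.1]
width: 59.9
```

{"op": "send_rows", "data": {
  "rows": [
    {"offset": [0,0,0],"twist": [0,0,0]},
    {"offset": [0,0,0],"twist": [0,0,0]},
    {"offset": [0,0,0],"twist": [0,0,0]},
    {"offset": [0,0,0],"twist": [0,0,0]},
    {"offset": [0,0,0],"twist": [0,0,0]}
  ],
  "gripper": 0.082
}}

```text
t: 20.47
ee_pos: [489.5, 232.0, 203.4]
orientation: [2.002, 2.419, 0.006]
ft_force: [-0.7, 0.5, 0.6]
width: 82.2
```

{"op": "send_rows", "data": {
  "rows": [
    {"offset": [0,0,-0.008],"twist": [0,0,0]},
    {"offset": [0,0,-0.015],"twist": [0,0,0]},
    {"offset": [0,0,-0.02],"twist": [0,0,0]},
    {"offset": [0,0,-0.025],"twist": [0,0,0]},
    {"offset": [0,0,-0.03],"twist": [0,0,0]}
  ]
}}

```text
t: 20.88
ee_pos: [487.1, 230.9, 300.4]
orientation: [-2.0, -2.417, 0.012]
ft_force: [0.0, 0.2, -0.0]
width: 82.2
```

{"op": "send_rows", "data": {
  "rows": [
    {"offset": [0,0,-0.03],"twist": [0,0,0]},
    {"offset": [0,0,-0.03],"twist": [0,0,0]},
    {"offset": [0,0,-0.03],"twist": [0,0,0]},
    {"offset": [0,0,-0.02],"twist": [0,0,0]},
    {"offset": [0,0,0],"twist": [0,0,0]}
  ]
}}

```text
t: 21.3
ee_pos: [487.5, 231.1, 424.3]
orientation: [2.002, 2.42, 0.001]
ft_force: [1.4, 0.8, -1.1]
width: 82.3
```

```bash
python3 t.py; python3 - <<'E'
from h import *
st()
w=cv2.imread('pics/w3.png');s,d=optics.get_image('scene')
for n in ['funnel','jar','tamper','portafilter','lid_handle']: print(n,[(r['conf'],np.round(r['position']).tolist()) for r in nets.spot_point('scene',n)[:2]])
np.save('scene0.npy',d)
cv2.imwrite('pics/end.png',np.hstack([cv2.resize(w,(400,300)),cv2.resize(s,(400,300))]))
si,d=optics.get_image('side');np.save('side0.npy',d)
E
python3 b.py | grep -E 'rim|tamper|pf'
```

```text
0 5323 [ 8.  -9.8] [131.6  60.5] 85.2 52.351912154846616
30 1697 [  8.  -10.7] [129.9  60.5] 85.2 52.351912154846616
43 1263 [  8.  -10.7] [129.9  60.5] 85.2 52.351912154846616
floor z 4.728542767953741 bx -70.7995394361788 71.81744207310444 by -97.31944919805758 94.96307540996389
wall [-75.2 -73.2  83.8  85. ] [-101.4   99.8]
t 21.35 p [487.2 231.  422.7] rv [-2.003e+00 -2.420e+00  1.000e-03] q [0.42 0.28 1.8  0.   1.06 0.23] F [-0.3  0.4  0. ] w 81.8
funnel [(0.66, [179.0, 267.0])]
jar [(0.94, [192.0, 393.0]), (0.83, [188.0, 305.0])]
tamper [(0.69, [306.0, 249.0])]
portafilter [(0.77, [342.0, 321.0])]
lid_handle [(0.56, [558.0, 252.0])]b.py:12: RuntimeWarning: Mean of empty slice.
  q=P[m];print('handle',m.sum(),q.mean(0).round(1),'zmax',q[:,2].max().round(1));
  ret = um.true_divide(
Traceback (most recent call last):
  File "b.py", line 12, in <module>
    q=P[m];print('handle',m.sum(),q.mean(0).round(1),'zmax',q[:,2].max().round(1));
                                                            ~~~~~~~~~~^^
ValueError: zero-size array to reduction operation maximum which has no identity
```

View pics/end.png

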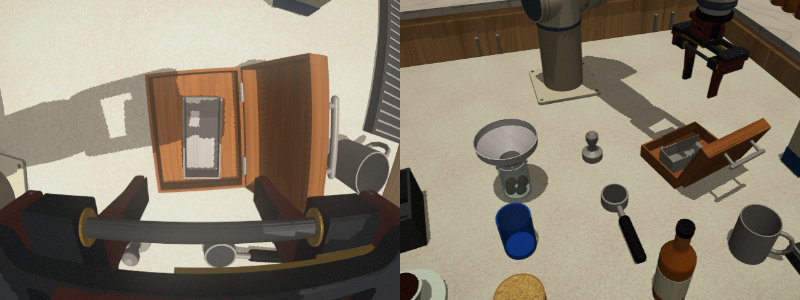

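The tray is flat in the box at (8, −10) mm, with the same rim height as before. The lid is open, the bystanders and funnel sit at the same pixels as at the start, and the arm is clear. I'm handing in.

```bash
python3 -c "
from h import *
print(ctrl.close_job())"
```

```text
the job is handed in; nothing more can be done
None
```

I finished the job and handed it in at about 21 s of the 67 s allowed; the hand-in reports no verdict. I swung the lid open past its tipping point, lifted the tray out with all five lumps, and poured them through the funnel with a slow tilt to 54°. The empty tray is back in the box, released, with the arm lifted clear.

**Last checks**
- **Tray:** it lies flat on the box floor, about 8 mm in x and −10 mm in y from the middle.
- **Lid:** it is open, with its handle at the same pixel as when I released it.
- **Funnel, tamper and portafilter:** the last image finds each within a pixel of where it started.
- **Lumps:** an enlarged wrist view showed all five lumps in the jar and the tray empty. The networks found at most four at once, so the count of five rests on that view.

**Check that failed:** my final depth re-fit of the funnel rim and bystander positions stopped with a script error, because the handle was no longer where the script looked for it. Those positions were therefore only confirmed by the network pixels and the picture.

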